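Release a handbrake lever on the test plate

ROBOT

A 6-joint arm with a two-finger parallel gripper is mounted at the origin on the work surface. World frame = base frame: x ahead of the robot, y to its left, z up, the work surface at z = 0. Lengths are in mm, angles in rad, forces in N, time in s.
With the tool pointing down it reaches from about 400 to 825 mm from the base axis. Payload 7 kg.
Tool frame: the origin (TCP) lies at the very end of the fingers, on their centre line; the grasp point (between the pads) lies 19 mm behind it; z points along the fingers, y is the line along which they close (so a half turn about z gives the same grasp; the last joint's range is limited). The gripper opens to 88 mm and grips with 3 to 60 N. Pads are 19 mm wide; open, the fingers measure 130 mm over their backs; the gripper's body (78 mm by 193 mm) begins 47 mm behind the grasp point.
Start: joints at [1.469, 0.359, 0.012, 0, -1.224, -0.288], TCP at [256.509, 624.338, 226.561] pointing down, gripper open.
Joint ranges: [-3.07, 3.07], [-1.43, 2.12], [-1.02, 1.25], [-3.03, 1.67], [-3.05, -0], [-3.03, 3.03]. Speed limits (rad/s): [2.39, 2.39, 3.01, 3.14, 3.14, 3.14].

INTERFACE

Orientations are given as a unit quaternion [x, y, z, w].
In Python, from plant import bot gives the robot as it stands. Calls block until the motion is done:
- bot.move_ptp(position, orientation): joint-space move of the TCP to a pose.
- bot.line_to(position, velocity=150, ori=None): straight line of the TCP; ori=None keeps the orientation; velocity is the mean speed in mm/s.
- bot.move_joints(angles): joint-space move.
- bot.move_gripper(opening, force=None): finger opening in mm; force is the grip in N (None keeps the last); returns when the fingers have stopped.
- bot.pause(seconds).
- bot.solve_ik(position, orientation): joint angles nearest the present ones, or None.
- bot.read_state(): the state.
- bot.camera(name): name is "scene" or "top" or "wrist"; returns the picture (400x640x3 uint8, red, green, blue); there is no depth.
- bot.get_calibration(name): a dict with "fx", "fy", "cx", "cy" (pixels), "view" (4x4, takes a point from world to camera coordinates); the wrist camera has in their place "T_tool_cam" (4x4, takes a point from camera to tool coordinates, whose origin is the TCP and whose axes are the flange's). Camera axes: x right, y up, looking along -z (the intrinsics and any distortion apply to the point x, -y, -z); pixel columns grow to the right and rows downward; lengths in mm; the calibration is good to about 2 mm. A picture is of the moment at which its call begins: read the wrist's pose just before it. get_calibration takes no time and is no camera call.
A pose or a line that the arm cannot do raises bot.Unreachable and nothing moves.
- bot.close_job(): hands the job in; it is judged then, once.
The state is a dict: "t": time; "joint_pos": joint angles; "qvel": joint speeds; "tau": joint torques, N m; "tcp_pos": TCP position; "eef_rot": TCP orientation; "contact_force": force on the tool from outside, world axes, zero at the start; "moment": the same for the moment, N m; "width": finger opening in mm; "finger_force": force on a finger pad.
Only numpy, scipy, OpenCV 4.12 (cv2) and the standard library are available. Lean on these libraries where they do the work, as an engineer would, in place of code of your own. Each camera call takes 0.05 s, during which the arm holds its last target. There are 200 camera calls.

TASK

The car handbrake lever on the grey test plate stands ratcheted up. Let it off: press in the red button on the end of its grip with the fingertips and, keeping it pressed, push the lever down past its teeth until it lies fully down on its stop, then leave it with the button sprung out. Don't force it against its teeth, slam it down or pull it up, and leave the other things on the bench where they are.

Things in the scene. Friction and masses are not known exactly. Their poses are not given: they have to be found in the camera images.
- mount: grey steel test plate 250 x 130 x 10 mm (x, y, z) bolted to the bench, carrying a car handbrake lever in its bracket; fixed. Origin at the centre of the plate's underside, z up; the lever points along its own -x (roughly towards the robot) and swings up and down in its x-z plane
- hinge (a point): centre of the lever's hinge, 68 mm above the plate's underside, straight above the mount's origin; the hinge axis is the mount's y
- lever (a joint): rad; 0 = fully down on its stop, where it slopes upwards by 0.209 (12 deg), growing as it rises, at most 0.80. Starts at 0.42 to 0.66. Button out: it can rise but not sink below the next tooth; teeth are 0.09 apart, the lowest catches at 0.22, none below. Button in: free, but the hinge is stiff: it stays where left, and 2 to 4 N at its end moves it
- button (a joint): travel of the release button into the lever, m: 0 = out, 0.009 = fully in; 2.4 N starts it, 6 N holds it fully in, more while the lever is loaded down on a tooth. The pawl is clear of the teeth from 0.006 on. It springs out when let go; while the pawl rides on a tooth's flank the button may stand up to 0.005 in by itself
- button_tip (a point): outermost point of the red release button in the lever's free end: a post 23 mm across with a ball end of 12 mm radius, 15 mm proud of the grip's collar (29 mm across). It slides along the lever: x points into the lever (the press), z to the lever's upper side. Button out, it lies 307 mm from the hinge along the lever and 22 mm above the hinge's line
- grip_top (a point): point on the upper side of the black grip (grip 130 mm long, about 35 mm thick), 262 mm from the hinge along the lever, axes as button_tip
- spray_can: aerosol can, aluminium with blue label and red cap, 58 mm across, 190 mm tall, standing; origin at the centre of its underside; loose, not part of the job
- grease_tin: yellow grease tin, 68 mm across, 52 mm tall, standing on the bench beside the lever's test plate; origin at the centre of its underside; loose, not part of the job
- tape_roll: roll of black tape lying flat, 90 mm across, 22 mm high; origin at the centre of its underside; loose, not part of the job
- brake_pad: disc brake pad lying flat, 50 x 125 mm (x, y), 17 mm high; origin at the centre of its underside; loose, not part of the job
- spanner: steel spanner lying flat, 170 mm long along its x; origin at the middle of its underside; loose, not part of the job
- screwdriver: screwdriver with orange handle lying flat, 200 mm long along its x; origin at the middle of its underside; loose, not part of the job
- socket: steel socket standing upright on the bench beside the lever's test plate, 22 mm across, 38 mm tall; origin at the centre of its underside; loose, not part of the job

How it is judged:
By the outcome, as a careful person would: the job done as asked, in the order asked, and still so for the second after the job is handed in, with the robot touching nothing.
It also fails if it takes over 38 s, if anything falls off the work surface, if the arm or the gripper's body presses on something with over 40 N, if the wrist force passes 120 N, or if a joint passes its speed limit or range.

## Working session

There is one attempt and no reset: what is moved stays moved. The work goes in short steps, each a Python script; the robot and the scene stay as the last script left them, time stands still between calls to the robot, and variables do not carry over. Pictures are saved under pics/ and viewed, at most 10 in all, crops included, and the job is handed in when it is done.

```bash
ls; mkdir -p pics
python3 - <<'E'
from plant import bot
import cv2,numpy as np
np.set_printoptions(precision=4,suppress=True)
for n in("scene","top"):
    cv2.imwrite(f"pics/{n}0.png",bot.camera(n)[:,:,::-1])
for n in("scene","top","wrist"): print(n,bot.get_calibration(n))
s=bot.read_state();print(s)
E
```

```text
pics
scene {'fx': 435.15452072237224, 'fy': 435.15452072237224, 'cx': 325.3102487565873, 'cy': 203.9197749488571, 'view': array([[    0.8777,     0.4792,     0.0017,  -546.4095],
       [   -0.2733,     0.4976,     0.8232,    70.4225],
       [    0.3936,    -0.723 ,     0.5677, -1695.8424],
       [    0.    ,     0.    ,     0.    ,     1.    ]])}
top {'fx': 388.1786956197171, 'fy': 388.1786956197171, 'cx': 318.528835475885, 'cy': 197.42174114172178, 'view': array([[   -0.0292,    -0.9994,     0.016 ,    -1.9393],
       [    0.9892,    -0.0266,     0.1441,  -648.7189],
       [   -0.1436,     0.0201,     0.9894, -1185.6345],
       [    0.    ,     0.    ,     0.    ,     1.    ]])}
wrist {'fx': 349.4602732979651, 'fy': 349.4602732979651, 'cx': 323.1059466189797, 'cy': 198.52729819977537, 'T_tool_cam': array([[  -0.0003,    0.9677,    0.2522,   67.6007],
       [   1.    ,    0.0002,    0.0005,    0.2157],
       [   0.0005,    0.2522,   -0.9677, -158.2034],
       [   0.    ,    0.    ,    0.    ,    1.    ]])}
{'t': 0.1, 'joint_pos': array([ 1.4691,  0.3593,  0.0112, -0.0003, -1.2241, -0.2881]), 'qvel': array([-0.001 , -0.0016,  0.0026, -0.    , -0.0004, -0.0007]), 'tau': array([ -0.0019, -58.4167,  29.3749,   7.0156,   0.0101,  -0.0001]), 'tcp_pos': array([256.3804, 623.9622, 225.7461]), 'eef_rot': array([ 0.9811, -0.1937, -0.0001,  0.0007]), 'contact_force': array([-0.0557, -0.0406,  0.5876]), 'moment': array([ 0.0144, -0.0095, -0.0314]), 'finger_force': 0.0, 'width': 87.78734020971778}
```

View pics/scene0.png

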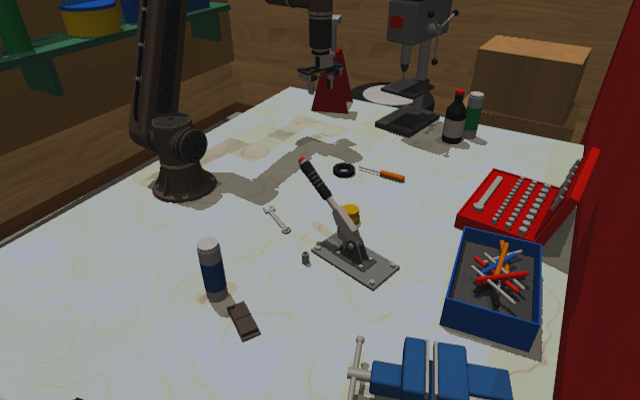

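View pics/top0.png

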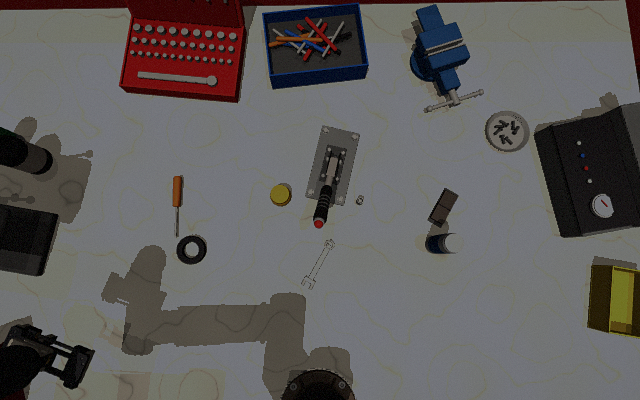

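```bash
cat > h.py <<'E'
import cv2,numpy as np
from plant import bot
np.set_printoptions(precision=4,suppress=True)
def ray(n,uv,s=None):
    c=bot.get_calibration(n)
    d=np.array([(uv[0]-c['cx'])/c['fx'],-(uv[1]-c['cy'])/c['fy'],-1.])
    V=np.linalg.inv(c['view']); return V[:3,3],V[:3,:3]@d
def plane(n,uv,z):
    o,d=ray(n,uv); return o+d*(z-o[2])/d[2]
def tri(rs):
    A=np.zeros((3,3));b=np.zeros(3)
    for o,d in rs:
        d=d/np.linalg.norm(d);P=np.eye(3)-np.outer(d,d);A+=P;b+=P@o
    p=np.linalg.solve(A,b)
    return p,[np.linalg.norm(np.cross(p-o,d/np.linalg.norm(d))) for o,d in rs]
def proj(n,p):
    c=bot.get_calibration(n);q=c['view'][:3,:3]@p+c['view'][:3,3]
    return np.array([c['cx']+c['fx']*q[0]/-q[2],c['cy']-c['fy']*q[1]/-q[2]])
def red(im,box):
    x0,y0,x1,y1=box;r=im[y0:y1,x0:x1].astype(int)
    m=(r[...,0]>70)&(r[...,0]>1.7*r[...,1])&(r[...,0]>1.7*r[...,2])
    y,x=np.nonzero(m);return np.array([x.mean()+x0,y.mean()+y0]),len(x),(x.min()+x0,x.max()+x0,y.min()+y0,y.max()+y0)
E
python3 - <<'E'
from h import *
a=cv2.imread("pics/top0.png");b=cv2.imread("pics/scene0.png")
rt=red(a[:,:,::-1],(305,205,335,240));rs=red(b[:,:,::-1],(285,145,320,180));print(rt,rs)
print(tri([ray("top",rt[0]),ray("scene",rs[0])]))
ca=cv2.resize(a[110:240,280:380],None,fx=4,fy=4,interpolation=cv2.INTER_CUBIC)
cb=cv2.resize(b[140:300,285:415],None,fx=3.25,fy=3.25,interpolation=cv2.INTER_CUBIC)
H=max(len(ca),len(cb));o=np.zeros((H,ca.shape[1]+cb.shape[1],3),np.uint8)
o[:len(ca),:ca.shape[1]]=ca;o[:len(cb),ca.shape[1]:]=cb
print(ca.shape,cb.shape);o=cv2.convertScaleAbs(o,alpha=1.6)
s=800/o.shape[1];cv2.imwrite("pics/c1.png",cv2.resize(o,None,fx=min(1,s),fy=min(1,s)));print(s)
E
```

```text
(array([318.1429, 223.625 ]), 56, (np.int64(314), np.int64(322), np.int64(220), np.int64(227))) (array([300.8182, 159.0455]), 22, (np.int64(298), np.int64(304), np.int64(157), np.int64(162)))
(array([546.7519, -13.5477, 269.4213]), [np.float64(1.6295602253780777), np.float64(1.6295602253781287)])
(520, 400, 3) (520, 422, 3)
0.9732360097323601
```

View pics/c1.png

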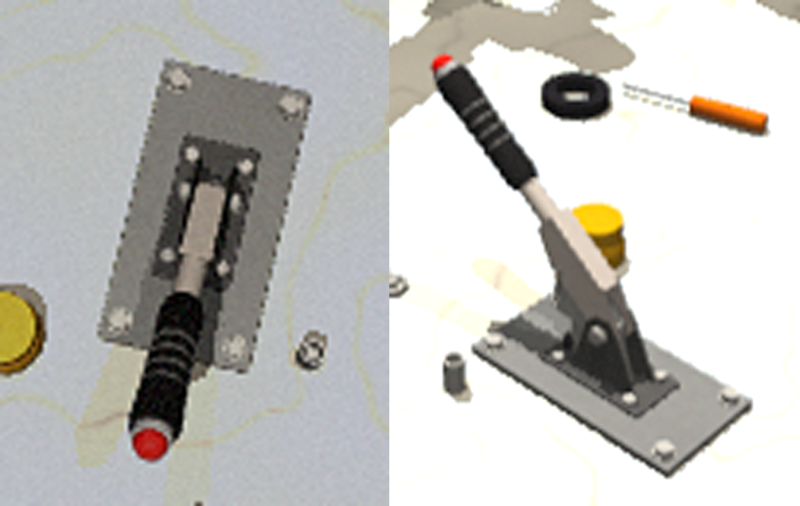

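```bash
cat >> h.py <<'E'
from scipy.spatial.transform import Rotation as R
def wray(uv,s):
    c=bot.get_calibration("wrist");T=c['T_tool_cam'];Rt=R.from_quat(s['eef_rot']).as_matrix()
    d=np.array([(uv[0]-c['cx'])/c['fx'],-(uv[1]-c['cy'])/c['fy'],-1.])
    return s['tcp_pos']+Rt@T[:3,3],Rt@T[:3,:3]@d
def fr(O,yaw,th):   # hinge, u (out along lever), n (upper side), y
    h=np.array([O[0],O[1],68.]);e=th+0.2094
    f=np.array([-np.cos(yaw),-np.sin(yaw),0]);u=np.cos(e)*f+np.array([0,0,np.sin(e)])
    n=-np.sin(e)*f+np.array([0,0,np.cos(e)]);return h,u,n,np.cross(n,u)
def quat(u,n,a,flip=1):  # tool z = -u tilted by a towards -n ; tool y along n
    z=-np.cos(a)*u-np.sin(a)*n; y=flip*(np.cos(a)*n-np.sin(a)*u)
    return R.from_matrix(np.column_stack([np.cross(y,z),y,z])).as_quat()
E
python3 - <<'E'
from h import *
k=4*.9732
ct=np.array([(165,60),(311,93),(247,371),(98,340)])/k+[280,110]
k2=3.25*.9732
cs=np.array([(84,350),(281,471),(361,402)])/k2+[285,140]
pt=np.array([plane("top",p,10) for p in ct]);ps=np.array([plane("scene",p,10) for p in cs])
print(pt,ps)
for P in(pt,):
    print(P.mean(0),[np.linalg.norm(P[i]-P[(i+1)%4]) for i in range(4)])
    for i,j in((0,3),(1,2)): d=P[i]-P[j];print(np.arctan2(d[1],d[0]))
    d=P[0]-P[1];print(np.arctan2(d[1],d[0])-np.pi/2);d=P[3]-P[2];print(np.arctan2(d[1],d[0])-np.pi/2)
# scene: left=near -x +? ; right..
print([np.linalg.norm(ps[i]-ps[i+1]) for i in range(2)],(ps[0]+ps[2])/2)
d=ps[1]-ps[0];print(np.arctan2(d[1],d[0]))
O=(pt.mean(0)*1+(ps[0]+ps[2])/2)/2
yaw=np.mean([np.arctan2(*(pt[i]-pt[j])[1::-1]) for i,j in((0,3),(1,2))])
print("O",O,yaw)
for th in(.42,.55,.66,.3,.1,0):
  h,u,n,y=fr(O,yaw,th);tip=h+307*u+22*n
  print(th,tip,[(a,f) for a in(0,.3,.6) for f in(1,-1) if bot.solve_ik(tip,quat(u,n,a,f)) is not None and bot.solve_ik(tip+80*(u*np.cos(a)+n*np.sin(a)),quat(u,n,a,f)) is not None])
E
```

```text
[[ 898.0569  -41.0015   10.    ]
 [ 865.5167 -166.026    10.    ]
 [ 625.5908 -101.4874   10.    ]
 [ 655.2199   22.7667   10.    ]] [[ 631.249  -106.0117   10.    ]
 [ 868.2953 -163.9269   10.    ]
 [ 899.0022  -44.7702   10.    ]]
[761.0961 -71.4371  10.    ] [np.float64(129.18975139156706), np.float64(248.45454833023823), np.float64(127.73793843557272), np.float64(251.07006984831236)]
-0.2567988161786216
-0.2627736157918601
-0.25462182281210266
-0.2340847288191117
[np.float64(244.01865158779472), np.float64(123.04974187935524)] [765.1256 -75.391   10.    ]
-0.23962605619528618
O [763.1109 -73.414   10.    ] -0.2597862159852409
0.42 [535.7814 -12.9915 266.5029] [(0.6, 1), (0.6, -1)]
0.55 [562.5689 -20.1114 295.3208] [(0.3, 1), (0.3, -1), (0.6, 1), (0.6, -1)]
0.66 [587.8985 -26.8438 316.7264] [(0, 1), (0, -1), (0.3, 1), (0.3, -1), (0.6, 1), (0.6, -1)]
0.3 [514.4503  -7.3219 236.9164] [(0.6, 1), (0.6, -1)]
0.1 [486.9745  -0.019  182.4329] [(0.3, 1), (0.3, -1)]
0 [477.3132   2.5489 153.3365] []
```

Run:
```python
from h import *
O=[763,-73.4];yaw=-.26
def q2(u,n,y,a,roll):
    return (R.from_quat(quat(u,n,a))*R.from_euler('z',roll)).as_quat()
for roll in(0,np.pi/2,-np.pi/2,np.pi,.8,-.8):
  print("roll",roll)
  for th in(.45,.3,.15,0):
    h,u,n,y=fr(O,yaw,th);tip=h+298*u+22*n
    r=[]
    for a in np.arange(-.2,1.5,.1):
      q=q2(u,n,y,a,roll);J=bot.solve_ik(tip,q)
      r.append("%.1f:%s"%(a,"x" if J is None else "ok"))
    print(th,' '.join(x[:-3] for x in r if x.endswith("ok")))
h,u,n,y=fr(O,yaw,0);tip=h+298*u+22*n
for a in(.2,.5,.8,1.1):
  for f in(1,-1):print(a,f,bot.solve_ik(tip,quat(u,n,a,f)))
```

```text
roll 0
0.45 -0.2 0.3 0.4 0.5 0.6 0.7 0.8 0.9 1.0 1.1 1.2 1.3 1.4
0.3 -0.1 0.0 0.5 0.6 0.7 0.8 0.9 1.0 1.1 1.2 1.3 1.4
0.15 0.2 0.8 0.9 1.0 1.1 1.2 1.3 1.4
0 0.4 1.0 1.1 1.2 1.3 1.4
roll 1.5707963267948966
0.45 -0.2 0.3 0.4 0.5 0.6 0.7 0.8 0.9 1.0 1.1 1.2 1.3 1.4
0.3 -0.1 0.0 0.5 0.6 0.7 0.8 0.9 1.0 1.1 1.2 1.3 1.4
0.15 0.2 0.8 0.9 1.0 1.1 1.2 1.3 1.4
0 0.4 1.0 1.1 1.2 1.3 1.4
roll -1.5707963267948966
0.45 -0.2 0.4 0.5 0.6 0.7 0.8 0.9 1.0 1.1 1.2 1.3 1.4
0.3 -0.1 0.0 0.6 0.7 0.8 0.9 1.0 1.1 1.2 1.3 1.4
0.15 0.2 0.8 0.9 1.0 1.1 1.2 1.3 1.4
0 0.4 1.0 1.1 1.2 1.3 1.4
roll 3.141592653589793
0.45 -0.2 0.3 0.4 0.5 0.6 0.7 0.8 0.9 1.0 1.1 1.2 1.3 1.4
0.3 -0.1 0.0 0.5 0.6 0.7 0.8 0.9 1.0 1.1 1.2 1.3 1.4
0.15 0.2 0.8 0.9 1.0 1.1 1.2 1.3 1.4
0 0.4 1.0 1.1 1.2 1.3 1.4
roll 0.8
0.45 -0.2 0.3 0.4 0.5 0.6 0.7 0.8 0.9 1.0 1.1 1.2 1.3 1.4
0.3 -0.1 0.0 0.5 0.6 0.7 0.8 0.9 1.0 1.1 1.2 1.3 1.4
0.15 0.2 0.8 0.9 1.0 1.1 1.2 1.3 1.4
0 0.4 1.0 1.1 1.2 1.3 1.4
roll -0.8
0.45 -0.2 0.3 0.4 0.5 0.8 0.9 1.0 1.1 1.2 1.3 1.4
0.3 -0.1 0.0 0.5 0.6 0.7 1.0 1.1 1.2 1.3 1.4
0.15 0.2 0.8 0.9 1.2 1.3 1.4
0 0.4 1.0 1.1 1.4
0.2 1 None
0.2 -1 None
0.5 1 None
0.5 -1 None
0.8 1 None
0.8 -1 None
1.1 1 [ 0.5476 -0.041  -0.8217  0.3216 -0.632   2.0887]
1.1 -1 [ 0.5476 -0.041  -0.8217  0.3216 -0.632  -1.0529]
```

Run:
```python
from h import *
O=[763,-73.4];yaw=-.26
def qd(hd,p,roll=0):
    z=np.array([np.cos(p)*np.cos(hd),np.cos(p)*np.sin(hd),-np.sin(p)])
    y=np.array([np.sin(p)*np.cos(hd),np.sin(p)*np.sin(hd),np.cos(p)])
    return (R.from_matrix(np.column_stack([np.cross(y,z),y,z]))*R.from_euler('z',roll)).as_quat()
for th in(.45,.22,0):
    h,u,n,y=fr(O,yaw,th);tip=h+298*u+22*n
    print(th,"cols pitch 0..1.5 step .1")
    for hd in np.arange(-1.4,1.5,.2):
      print("%5.2f "%hd,''.join("#" if any(bot.solve_ik(tip,qd(hd,p,r)) is not None for r in(0,np.pi/2,np.pi,-np.pi/2)) else "." for p in np.arange(0,1.51,.1)))
for th,hd,p in((0,-.26,.61),(0,-.26,1.21),(0,-.26,1.5),(.45,-.26,.46),(.45,-.26,.96)):
    h,u,n,y=fr(O,yaw,th);print(th,p,[bot.solve_ik(h+298*u+22*n,qd(hd,p,r)) for r in (0,np.pi)])
```

```text
0.45 cols pitch 0..1.5 step .1
-1.40  ################
-1.20  ################
-1.00  ....############
-0.80  .......#########
-0.60  .........#######
-0.40  .........#######
-0.20  ...##.....######
-0.00  ..###.....######
 0.20  #####....#######
 0.40  ################
 0.60  ################
 0.80  ################
 1.00  ################
 1.20  ################
 1.40  ################
0.22 cols pitch 0..1.5 step .1
-1.40  ################
-1.20  ################
-1.00  .......#########
-0.80  .........#######
-0.60  ..........######
-0.40  ...........#####
-0.20  .....#.....#####
-0.00  ...###.....#####
 0.20  .#####....######
 0.40  ################
 0.60  ################
 0.80  ################
 1.00  ################
 1.20  ################
 1.40  ################
0 cols pitch 0..1.5 step .1
-1.40  ################
-1.20  ################
-1.00  ..........######
-0.80  ...........#####
-0.60  ............####
-0.40  ............####
-0.20  ......#.....####
-0.00  .....##.....####
 0.20  ...####.....####
 0.40  #########.######
 0.60  ################
 0.80  ################
 1.00  ################
 1.20  ################
 1.40  ################
0 0.61 [array([-0.4741, -0.1399, -1.0118, -2.5228, -0.305 , -0.4727]), array([-0.4741, -0.1399, -1.0118, -2.5228, -0.305 ,  2.6689])]
0 1.21 [array([ 0.5659, -0.09  , -0.9724,  0.5648, -0.5063,  1.8429]), array([ 0.5659, -0.09  , -0.9724,  0.5648, -0.5063, -1.2987])]
0 1.5 [array([ 0.4451,  0.069 , -0.5784,  0.06  , -0.8704,  2.3991]), array([ 0.4451,  0.069 , -0.5784,  0.06  , -0.8704, -0.7425])]
0.45 0.46 [array([-0.3211, -0.2508, -0.7675, -2.3658, -0.0782, -0.7471]), array([-0.3211, -0.2508, -0.7675, -2.3658, -0.0782,  2.3945])]
0.45 0.96 [array([ 0.468 , -0.2001, -0.9627,  0.9101, -0.5044,  1.6661]), array([ 0.468 , -0.2001, -0.9627,  0.9101, -0.5044, -1.4755])]
```

```bash
cat >> h.py <<'E'
def qd(hd,p,roll=0):
    z=np.array([np.cos(p)*np.cos(hd),np.cos(p)*np.sin(hd),-np.sin(p)])
    y=np.array([np.sin(p)*np.cos(hd),np.sin(p)*np.sin(hd),np.cos(p)])
    return (R.from_matrix(np.column_stack([np.cross(y,z),y,z]))*R.from_euler('z',roll)).as_quat()
def zax(q): return R.from_quat(q).as_matrix()[:,2]
E
python3 - <<'E'
from h import *
O=[763,-73.4];yaw=-.26
for th in(.42,.44,.46,.48): h,u,n,y=fr(O,yaw,th);print(th,h+295*u+22*n)
for hd in(.0,.1,.2,.3,.4):
  for p0,p1 in((.3,.55),(.4,.5),(.35,.55),(.45,.6)):
    out=[]
    for th in(.45,.36,.27,.18,.09,0,-.02):
      h,u,n,y=fr(O,yaw,th);p=p1+(p0-p1)*th/.45;q=qd(hd,p);out.append(bot.solve_ik(h+298*u+22*n,q))
    h,u,n,y=fr(O,yaw,.45);q=qd(hd,p0);A=[bot.solve_ik(h+307*u+22*n-d*zax(q),q) is not None for d in(0,30,60,90)]
    h,u,n,y=fr(O,yaw,0);q=qd(hd,p1);B=[bot.solve_ik(h+307*u+22*n-d*zax(q),q) is not None for d in(0,30,60)]
    print(hd,p0,p1,[o is not None for o in out].count(True),A,B, [None if o is None else o.round(2) for o in (out[0],out[5])])
E
```

```text
0.42 [545.058  -15.4227 259.439 ]
0.44 [548.8014 -16.4186 263.9109]
0.46 [552.6305 -17.4372 268.3044]
0.48 [556.5438 -18.4782 272.6177]
0.0 0.3 0.55 7 [True, True, True, True] [True, True, True] [array([-0.54, -0.18, -0.8 , -2.02, -0.58, -0.87]), array([-0.45, -0.11, -0.87, -1.95, -0.41, -0.92])]
0.0 0.4 0.5 7 [True, False, True, True] [True, True, True] [array([-0.22, -0.24, -0.67, -1.72, -0.2 , -1.34]), array([-0.6 , -0.06, -0.94, -2.04, -0.59, -0.7 ])]
0.0 0.35 0.55 7 [True, True, True, True] [True, True, True] [array([-0.42, -0.21, -0.74, -1.91, -0.42, -1.05]), array([-0.45, -0.11, -0.87, -1.95, -0.41, -0.92])]
0.0 0.45 0.6 2 [False, False, True, True] [True, False, False] [None, array([-0.21, -0.15, -0.79, -1.76, -0.18, -1.26])]
0.1 0.3 0.55 7 [True, True, True, True] [True, True, False] [array([-0.57, -0.15, -0.75, -1.87, -0.67, -0.97]), array([-0.44, -0.1 , -0.83, -1.79, -0.47, -1.02])]
0.1 0.4 0.5 7 [True, False, True, True] [True, True, True] [array([-0.28, -0.22, -0.66, -1.61, -0.35, -1.38]), array([-0.59, -0.04, -0.88, -1.89, -0.63, -0.81])]
0.1 0.35 0.55 7 [True, True, Tr
[... 1500 characters left out ...]
, array([-0.36, -0.07, -0.73, -1.47, -0.54, -1.27])]
0.4 0.3 0.55 7 [True, True, True, True] [True, True, True] [array([-0.65, -0.01, -0.61, -1.6 , -0.98, -1.04]), array([-0.52,  0.01, -0.72, -1.5 , -0.75, -1.06])]
0.4 0.4 0.5 7 [True, True, True, True] [True, True, True] [array([-0.51, -0.08, -0.56, -1.46, -0.82, -1.28]), array([-0.62,  0.06, -0.74, -1.57, -0.84, -0.91])]
0.4 0.35 0.55 7 [True, True, True, True] [True, True, True] [array([-0.58, -0.05, -0.59, -1.53, -0.9 , -1.15]), array([-0.52,  0.01, -0.72, -1.5 , -0.75, -1.06])]
0.4 0.45 0.6 7 [True, True, True, True] [True, True, True] [array([-0.42, -0.11, -0.54, -1.36, -0.74, -1.41]), array([-0.42, -0.03, -0.69, -1.41, -0.66, -1.23])]
```

Run:
```python
from h import *
h,u,n,y=fr([763,-73.4],-.26,.455);q=qd(0,.33)
J=bot.solve_ik(h+307*u+22*n-90*zax(q),q);print(J)
J1=J.copy();J1[0]=1.2
bot.move_joints(J1);s=bot.read_state();print(s['t'],s['tcp_pos'])
bot.move_joints(J);bot.move_gripper(14,20)
bot.pause(.3);s=bot.read_state();print(s)
cv2.imwrite("pics/w1.png",bot.camera("wrist")[:,:,::-1])
cv2.imwrite("pics/s1.png",bot.camera("scene")[:,:,::-1])
```

```text
[-2.6955 -1.2917 -0.7909 -1.869  -2.7004 -2.0522]
3.875 [-343.4896 -302.2054  304.1965]
{'t': 9.675, 'joint_pos': array([-2.6955, -1.2917, -0.7909, -1.869 , -2.7003, -2.0522]), 'qvel': array([ 0.0004,  0.0003, -0.0005,  0.0005,  0.0003,  0.0005]), 'tau': array([-0.0006, 51.2979, 27.8526, -3.0249,  1.4341, -0.0746]), 'tcp_pos': array([457.3921, -14.765 , 303.7788]), 'eef_rot': array([0.5754, 0.5753, 0.4111, 0.4111]), 'contact_force': array([ 0.5904, -0.4998, -0.5379]), 'moment': array([-0.1483,  3.0642, -0.02  ]), 'finger_force': 0.0, 'width': 14.00652640943395}
```

View pics/w1.png

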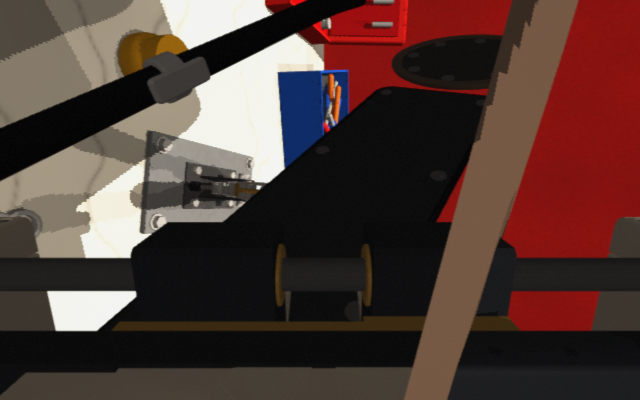

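View pics/s1.png

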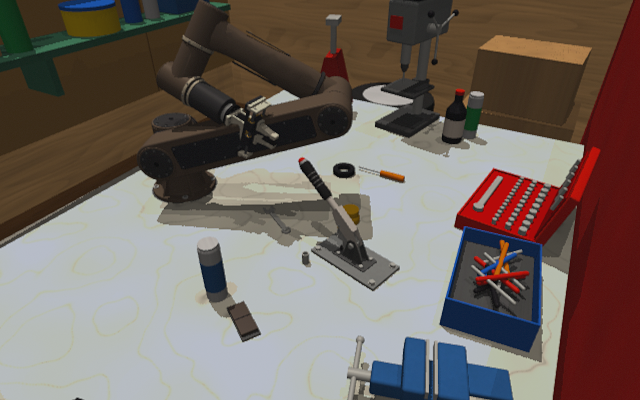

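Run:
```python
from h import *
J=np.array(bot.read_state()['joint_pos']);J[0]=-1.2
bot.move_joints(J);s=bot.read_state();print(s['t'],s['tcp_pos'],s['contact_force'])
bot.move_joints([.25,-.2,-.76,-1.95,-.47,-1.0]);s=bot.read_state();print(s['t'],s['tcp_pos'],s['contact_force'],zax(s['eef_rot']))
h,u,n,y=fr([763,-73.4],-.26,.455)
for p in(.3,.33,.36):
  q=qd(0,p)
  for d in(30,50,70,90):print(p,d,bot.solve_ik(h+307*u+22*n-d*zax(q),q))
```

```text
11.9167 [ 49.8952 454.9124 303.8067] [0.3084 0.4301 0.0388]
13.8417 [425.7789 345.8351 266.5453] [-1.1375 -0.1198 -0.4903] [ 0.7148  0.6165 -0.3303]
0.3 30 [-0.4671 -0.311  -0.7893 -1.8649 -0.4661 -1.096 ]
0.3 50 [-0.4056 -0.3777 -0.7874 -1.7764 -0.3953 -1.2223]
0.3 70 [-0.29   -0.446  -0.7859 -1.6679 -0.278  -1.3818]
0.3 90 [-2.697  -1.282  -0.8184 -1.8581 -2.6988 -2.0267]
0.33 30 [-0.3521 -0.3274 -0.7512 -1.7816 -0.3402 -1.2291]
0.33 50 [-0.2307 -0.3921 -0.7503 -1.66   -0.2189 -1.4034]
0.33 70 [-2.6625 -1.3523 -0.7998 -1.9321 -2.6566 -2.1412]
0.33 90 [-2.6955 -1.2917 -0.7909 -1.869  -2.7004 -2.0522]
0.36 30 [-0.1643 -0.3402 -0.7141 -1.632  -0.154  -1.4505]
0.36 50 [-2.6472 -1.4173 -0.7826 -2.0029 -2.6306 -2.2448]
0.36 70 [-2.6671 -1.3586 -0.7736 -1.9411 -2.6651 -2.1617]
0.36 90 [-2.6957 -1.3005 -0.7638 -1.8801 -2.704  -2.0768]
```

Run:
```python
from h import *
h,u,n,y=fr([763,-73.4],-.26,.455);q=qd(0,.3)
J=bot.solve_ik(h+307*u+22*n-50*zax(q),q);print(J)
assert J[0]>-1
bot.move_joints(J);bot.pause(.2);s=bot.read_state();print(s['t'],s['tcp_pos'],s['contact_force'],s['width'])
w=bot.camera("wrist");t=bot.camera("top");c=bot.camera("scene")
for k,v in dict(w=w,t=t,c=c).items(): cv2.imwrite(f"pics/{k}2.png",v[:,:,::-1])
o=np.zeros((600,640,3),np.uint8);o[:400]=w;o[400:,:320]=cv2.resize(t[190:250,270:366],(320,200));o[400:,320:]=cv2.resize(c[130:190,250:346],(320,200))
cv2.imwrite("pics/m2.png",o[:,:,::-1])
```

```text
[-0.4056 -0.3777 -0.7874 -1.7764 -0.3953 -1.2223]
15.375 [494.8476 -14.0075 289.1358] [-0.5028 -0.1589 -1.1974] 13.970937011052643
```

View pics/m2.png

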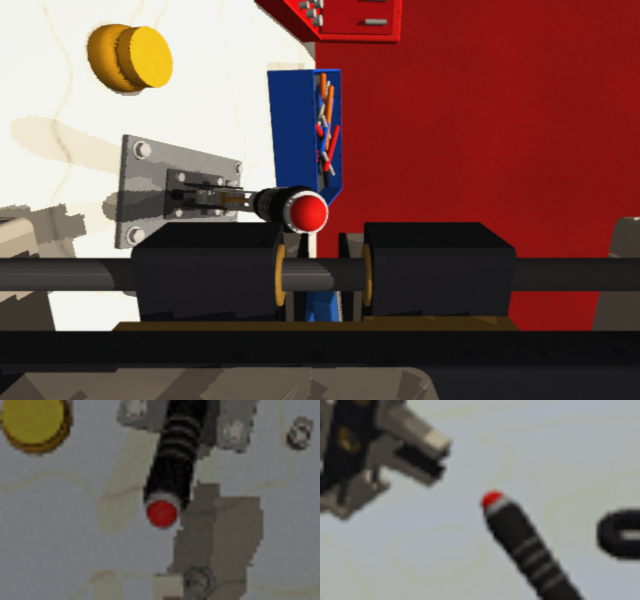

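Run:
```python
from h import *
s=bot.read_state()
im={k:cv2.imread(f"pics/{k}2.png")[:,:,::-1] for k in"wtc"}
def circ(i,box):
    x0,y0,x1,y1=box;r=i[y0:y1,x0:x1].astype(int)
    m=((r[...,0]>60)&(r[...,0]>1.7*r[...,1])&(r[...,0]>1.7*r[...,2])).astype(np.uint8)
    k=cv2.connectedComponentsWithStats(m);j=1+np.argmax(k[2][1:,4]);
    cn,_=cv2.findContours((k[1]==j).astype(np.uint8),0,1)
    (x,y),rad=cv2.minEnclosingCircle(cn[0]);return np.array([x+x0,y+y0]),rad,k[3][j]+[x0,y0],k[2][j]
w=circ(im['w'],(280,186,330,235));t=red(im['t'],(300,210,335,240));c=red(im['c'],(285,145,320,180))
print(w,t,c)
rs=[wray(w[0],s),ray("top",t[0]),ray("scene",c[0])]
for sel in([0,1,2],[0,1],[0,2],[1,2]): print(sel,*tri([rs[i] for i in sel]))
o,d=rs[0];d=d/np.linalg.norm(d);D=np.linalg.norm(bot.get_calibration('wrist')['fx'])*12/(w[1]+.5);print("size-depth",o+d*D,D)
for th in(.42,.43,.44,.45,.46): h,u,n,y=fr([763,-73.4],-.26,th);print(th,h+295*u+22*n)
```

```text
(array([307.7593, 212.9815]), 18.26925277709961, array([307.8554, 213.0116]), array([  10,   10,   37,   36, 1037], dtype=int32)) (array([318.1429, 223.625 ]), 56, (np.int64(314), np.int64(322), np.int64(220), np.int64(227))) (array([300.8824, 159.3529]), 17, (np.int64(299), np.int64(304), np.int64(158), np.int64(162)))
[0, 1, 2] [546.042  -12.4656 265.244 ] [np.float64(2.0620943741355324), np.float64(2.393577953208564), np.float64(2.473616278561099)]
[0, 1] [548.5832 -13.0191 262.1781] [np.float64(0.265917014897541), np.float64(0.26591701489751796)]
[0, 2] [542.4747 -10.6459 264.9899] [np.float64(0.83991832557584), np.float64(0.8399183255757376)]
[1, 2] [546.8749 -13.5365 268.3864] [np.float64(1.5773472037152627), np.float64(1.577347203715331)]
size-depth [544.6733 -12.0342 263.5563] 223.42515865586853
0.42 [545.058  -15.4227 259.439 ]
0.43 [546.9189 -15.9178 261.6846]
0.44 [548.8014 -16.4186 263.9109]
0.45 [550.7053 -16.925  266.1175]
0.46 [552.6305 -17.4372 268.3044]
```

Run:
```python
from h import *
C=np.array([546.5,-12.5,263.]);q=qd(0,.3)
bot.line_to(C-22*zax(q),80);bot.pause(.1)
s=bot.read_state();print(s['t'],s['tcp_pos'],C-22*zax(q),s['contact_force'],zax(s['eef_rot']),zax(q))
w=bot.camera("wrist");cv2.imwrite("pics/w3.png",w[:,:,::-1])
cv2.imwrite("pics/w3c.png",cv2.resize(w[170:270,230:410],(720,400))[:,:,::-1])
c=bot.get_calibration('wrist');T=np.linalg.inv(c['T_tool_cam'])
for p in([0,0,22],[0,0,0],[0,7,0],[0,-7,0]):
    k=T[:3,:3]@p+T[:3,3];print(p,c['cx']+c['fx']*k[0]/-k[2],c['cy']-c['fy']*k[1]/-k[2],-k[2])
```

```text
16.2333 [525.2801 -12.3312 269.8899] [525.4826 -12.5    269.5014] [-0.3068  0.2891  0.227 ] [ 0.9555  0.0003 -0.295 ] [ 0.9553  0.     -0.2955]
[0, 0, 22] 323.0289938999601 234.55774829079766 191.44242780602812
[0, 0, 0] 323.0308370273103 250.47260129865714 170.15511027909508
[0, 7, 0] 337.40718673842275 250.46458299450273 170.15596113397194
[0, -7, 0] 308.6543435385775 250.48061968300243 170.15425942421822
```

View pics/w3c.png

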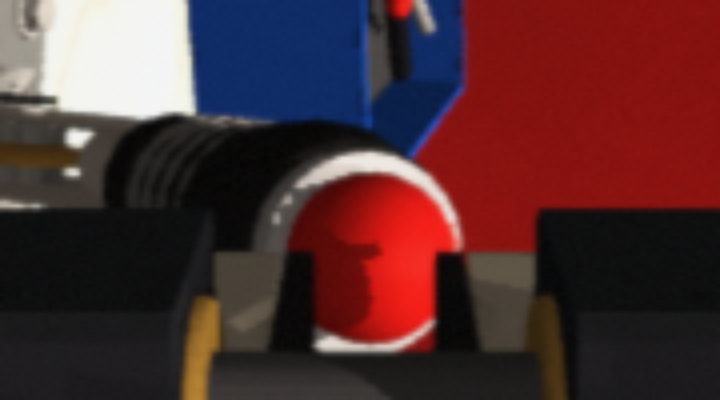

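```bash
cat > p.py <<'E'
from h import *
C0=np.array([546.5,-12.3,263.]);e0=.6459;TH0=e0-.2094
yaw=np.arctan2(-71+12.3,761.5-546.5);O=[761.5,-71.]
Q0=qd(0,.3)
def pose(th,press,p,dn=0):
    h,u,n,y=fr(O,yaw,th); _,u0,n0,_=fr(O,yaw,TH0)
    hh=C0-295*u0-22*n0
    q=qd(0,p);return hh+(295-press)*u+(22+dn)*n-9.75*zax(q),q,u,n
E
python3 - <<'E'
from p import *
b=bot.read_state()['contact_force']
P,q,u,n=pose(TH0,-2,.3);print(fr(O,yaw,TH0)[0],C0-295*u-22*n,yaw)
bot.line_to(P,40);dn=0;press=-2
while True:
    s=bot.read_state();f=s['contact_force']-b;Fu,Fn,Fy=f@u,f@n,f@np.cross(n,u)
    print("%.2f press %.1f Fu %.1f Fn %.1f Fy %.1f"%(s['t'],press,Fu,Fn,Fy), (s['tcp_pos']-P).round(1))
    if Fu>11 or press>12 or abs(Fn)>8: break
    dn+=np.clip(.15*Fn,-.4,.4);press+=1.5 if Fu<8 else .7
    P=pose(TH0,press,.3,dn)[0];bot.line_to(P,25)
print(dn)
E
```

```text
[761.5 -71.   68. ] [760.9823 -70.8586  67.8661] -0.2665275203965645
16.69 press -2.0 Fu 0.1 Fn 1.0 Fy -0.1 [-0.1  0.  -0.1]
16.94 press -0.5 Fu 0.0 Fn 1.0 Fy -0.1 [-0.1 -0.  -0. ]
17.19 press 1.0 Fu 0.7 Fn 0.9 Fy 0.3 [-0.  -0.1 -0.1]
17.44 press 2.5 Fu 1.1 Fn 0.8 Fy -0.7 [ 0.  -0.  -0.1]
17.69 press 4.0 Fu 3.5 Fn 0.2 Fy 0.5 [-0.1  0.1 -0.2]
17.94 press 5.5 Fu 3.0 Fn 0.5 Fy -0.1 [-0.   0.  -0.1]
18.19 press 7.0 Fu 4.4 Fn -0.7 Fy -0.2 [-0.1  0.  -0.2]
18.44 press 8.5 Fu 6.1 Fn -0.8 Fy 0.5 [ 0.   0.1 -0. ]
18.69 press 10.0 Fu 18.5 Fn -1.1 Fy 3.8 [-0.2  0.4  0.5]
0.4229132806018029
```

Run:
```python
from p import *
b=np.array([-.3068,.2891,.227]);dn=.42;press=9.7;th=TH0;k=0
while th>-.012:
    th-=.02 if th>.04 else .008
    P,q,u,n=pose(th,press,.55-.25*max(th,0)/TH0,dn)
    bot.line_to(P,40,q)
    s=bot.read_state();f=s['contact_force']-b;Fu,Fn,Fy=f@u,f@n,f@np.cross(n,u)
    k+=1
    print("%.2f th %.3f press %.1f Fu %.1f Fn %.1f Fy %.1f"%(s['t'],th,press,Fu,Fn,Fy))
    if Fn>(9 if th>.05 else 11) or Fu<5 or Fu>35: print("STOP");break
    press+=np.clip(.08*(13-Fu),-.4,.4)
```

```text
18.98 th 0.416 press 9.7 Fu 8.3 Fn 1.4 Fy 0.8
19.27 th 0.396 press 10.1 Fu 8.3 Fn 2.0 Fy 2.1
19.57 th 0.376 press 10.5 Fu 8.7 Fn 2.2 Fy 1.5
19.86 th 0.356 press 10.8 Fu 8.3 Fn 2.0 Fy 2.4
20.15 th 0.336 press 11.2 Fu 12.6 Fn 1.7 Fy 3.0
20.44 th 0.316 press 11.2 Fu 13.4 Fn 2.4 Fy 4.0
20.73 th 0.296 press 11.2 Fu 15.0 Fn 2.7 Fy 3.9
21.02 th 0.276 press 11.0 Fu 14.5 Fn 2.9 Fy 3.8
21.32 th 0.256 press 10.9 Fu 16.4 Fn 2.6 Fy 4.7
21.61 th 0.236 press 10.6 Fu 15.5 Fn 2.3 Fy 5.1
21.90 th 0.216 press 10.4 Fu 15.6 Fn 2.3 Fy 3.5
22.19 th 0.196 press 10.2 Fu 14.9 Fn 2.1 Fy 5.1
22.48 th 0.176 press 10.1 Fu 16.5 Fn 2.2 Fy 4.4
22.77 th 0.156 press 9.8 Fu 14.4 Fn 1.6 Fy 4.5
23.07 th 0.136 press 9.7 Fu 15.3 Fn 1.5 Fy 4.1
23.36 th 0.116 press 9.5 Fu 13.9 Fn 1.4 Fy 4.1
23.65 th 0.096 press 9.4 Fu 17.2 Fn 0.5 Fy 5.0
23.94 th 0.076 press 9.1 Fu 12.8 Fn 1.5 Fy 4.3
24.23 th 0.056 press 9.1 Fu 15.3 Fn 2.0 Fy 4.4
24.52 th 0.036 press 8.9 Fu 16.2 Fn 0.9 Fy 4.0
24.77 th 0.028 press 8.7 Fu 14.4 Fn 1.9 Fy 3.7
25.02 th 0.020 press 8.6 Fu 14.6 Fn 2.1 Fy 3.9
25.27 th 0.012 press 8.4 Fu 13.7 Fn 2.1 Fy 3.5
25.52 th 0.004 press 8.4 Fu 15.1 Fn 1.0 Fy 4.2
25.77 th -0.004 press 8.2 Fu 13.5 Fn 2.0 Fy 3.4
26.02 th -0.012 press 8.2 Fu 12.6 Fn 1.4 Fy 3.6
26.27 th -0.020 press 8.2 Fu 22.3 Fn 10.1 Fy 6.8
```

Run:
```python
from p import *
b=np.array([-.3068,.2891,.227])
h,u,n,y=fr(O,yaw,0.)
s=bot.read_state();p0=s['tcp_pos'];q=s['eef_rot']
print([bot.solve_ik(p0+d*u,q) for d in(15,30,45)])
for d,v in((6,25),(14,30),(30,50)):
    try: bot.line_to(p0+d*u,v)
    except bot.Unreachable: print("unreach",d);break
    s=bot.read_state();f=s['contact_force']-b;print(s['t'],d,f@u,f@n)
bot.pause(.1)
w=bot.camera("wrist");c=bot.camera("scene");t=bot.camera("top")
o=np.zeros((600,640,3),np.uint8);o[:300,:]=w[50:350];o[300:,:320]=cv2.resize(t[180:255,270:350],(320,300));o[300:,320:]=cv2.resize(c[160:280,260:388],(320,300))
for k,v in dict(m4=o,w4=w,c4=c,t4=t).items():cv2.imwrite(f"pics/{k}.png",v[:,:,::-1])
```

```text
[array([-0.4242, -0.1548, -0.8868, -1.9246, -0.383 , -0.9592]), array([-0.3716, -0.2046, -0.8909, -1.8773, -0.3303, -1.0462]), array([-0.2952, -0.2557, -0.893 , -1.8243, -0.2589, -1.1506])]
26.7167 6 3.1437175188623594 1.753217515088531
27.1333 14 -0.2673527766108028 -0.0582547381725697
27.6 30 -0.9524727020173668 0.10272259634246753
```

View pics/m4.png

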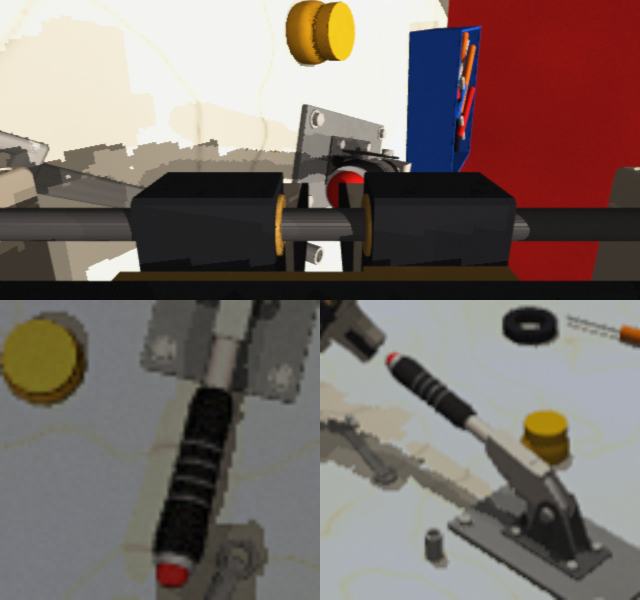

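Run:
```python
from p import *
t=cv2.imread("pics/t4.png")[:,:,::-1];c=cv2.imread("pics/c4.png")[:,:,::-1]
rt=red(t,(295,235,330,258));rc=red(c,(280,170,305,195));print(rt,rc)
print(tri([ray("top",rt[0]),ray("scene",rc[0])]))
for th in(0,.02,.04,.08): h,u,n,y=fr(O,yaw,th);B=h+295*u+22*n;print(th,B,proj("scene",B),proj("top",B))
h,u,n,y=fr(O,yaw,TH0);B=h+295*u+22*n;print(B,proj("scene",B),proj("top",B))
```

```text
(array([312.4286, 248.0571]), 35, (np.int64(309), np.int64(316), np.int64(246), np.int64(250))) (array([288.    , 182.5556]), 9, (np.int64(287), np.int64(290), np.int64(181), np.int64(185)))
(array([485.7486,   2.1286, 159.073 ]), [np.float64(2.6227844330352514), np.float64(2.6227844330353145)])
0 [487.5443   3.7963 150.842 ] [289.663  184.5525] [312.3698 248.2296]
0.02 [489.1973   3.345  156.5047] [289.9397 183.2712] [312.5139 247.6083]
0.04 [490.9593   2.8639 162.132 ] [290.242  182.0043] [312.6688 246.942 ]
0.08 [494.807    1.8134 173.2714] [290.9239 179.5159] [313.0117 245.4732]
[547.0177 -12.4414 263.1339] [301.6796 160.6878] [318.0414 224.2364]
```

```bash
python3 -c "
from plant import bot
print(bot.read_state()['t'],bot.close_job())"
```

```text
the job is handed in; nothing more can be done
27.85 None
```

The handbrake is let off: the lever lies down on its stop, with the button released and the gripper backed about 15 mm clear of it, and I handed the job in at 27.9 s (no verdict came back).

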